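# Uncover a valve body and show its port to the inspection camera

## Task

Lift the clear dust hood off the nest by its red grip and hang it by its metal bail on the hook of the stand, letting go of it there. Then take the valve body out of the nest and present it in the air to the inspection camera: shank uppermost, leaning to match the downward-looking lens so that the brass port faces squarely into it, centred on its line of sight and 85 mm in front of it; finish while still holding it there, motionless. Do not touch the camera or its stand, and leave the jar, tape measure and pliers where they are.

Things in the scene. Friction and masses are not known exactly. Their poses are not given: they have to be found in the camera images.
- nest: Fixed aluminium plate 124 x 124 mm, 20 mm thick, on the bench; origin at the centre of its underside, z up. A round hole, 20 mm wide and 14 mm deep, in the middle of its top seats the valve's pin. Four dark rails, 5 mm high, 47 to 52 mm from the centre, locate the hood.
- valve: Loose valve body, 0.15-0.31 kg, seated in the nest under the hood, turned any way about the vertical. Dark steel block 40 x 40 x 32 mm (origin: centre of the block's underside, z up), a 17.6 mm pin to 12 mm below the origin, an aluminium shank 22 x 22 mm from 32 to 72 mm above the origin, faces parallel to the block's. One brass port, 20 mm wide, 4 mm proud, on the +x side.
- valve_port (a point): Centre of the outer face of the valve's brass port: 24 mm along the valve's +x and 16 mm above its origin. The port faces along the valve's +x.
- valve_shank (a point): Point on the axis of the valve's shank, 58 mm above its origin, a good place to grip.
- hood: Loose clear dust hood, 0.11-0.22 kg, open below, 86 x 86 x 82 mm, over the valve, square to the nest. Origin: centre of the lower rim, z up. On top a bail of 8 mm round bar in its y-z plane, crowned in the middle; opening under it 64 mm wide in y, 44 mm high in the middle, 38 mm near the ends. On the crown a red grip 18 mm (x) by 26 mm (y), 131 to 175 mm above the origin.
- hood_bail (a point): Underside of the middle of the bail's crown: 126 mm above the hood's origin. This rests on the hook when hung.
- hood_grip (a point): Point in the red grip, 160 mm above the hood's origin.
- hook_stand: Fixed stand: round grey foot 100 mm wide, a 16 mm post 230 mm high at its centre, and a dark hook, an 8 mm round bar running level from the post along the stand's -x, its centre 205 mm above the bench, for 92 mm, then sloping up to a tip 100 mm from the post whose top is 221 mm above the bench. Origin under the post on the bench; z up.
- hook_seat (a point): Place on top of the hook's bar where the middle of the bail shall rest: 78 mm from the post axis along the stand's -x, 209 mm above the bench. The hung hood keeps its y axis (the bail's plane) across the hook.
- camera_stand: Fixed stand of the inspection camera: grey square foot 90 mm wide, 10 mm thick, centred 20 mm along the stand's +x from its origin (on the bench), and a 20 mm post 295 mm high, 45 mm along +x from the origin. z up.
- camera: Inspection camera fixed on its stand: blue housing 50 x 50 mm, black 34 mm lens barrel, white 50 mm ring light; reaches 80 mm back from the lens. Origin: centre of the lens's front, 230 mm above the bench. It looks along its own -x, 20 degrees below level; y level, z up and tilted. Rightly presented, the valve's axes point as the camera's do, port centre at [-85, 0, 0] mm in this frame.
- jar_small: Small amber jar with a black lid, 48 mm in diameter, 60 mm high; bystander. Origin at the centre of its underside.
- tape_measure: Yellow tape measure 35 x 70 x 64 mm; bystander. Origin at the centre of its underside.
- pliers: Red-handled pliers lying flat, 52 x 188 x 13 mm (long along y); bystander. Origin at the centre of the underside.
Mind the look-alikes: they are no part of the job. There is more than one size of the hood; the job needs the largest.

How it is judged:
On the way, in this order (a step that is already met when the one before it is completed fails the run):
1. the hood hangs by its bail on the hook, let go (distance between hood_bail and hook_seat below 0.022 m and contact force between hood and hook_stand above 0.5 N and contact force between hood and the fingers below 0.1 N and contact force between hood and the arm below 0.1 N and angle between hood's own z axis and vertical below 0.35 rad and linear speed of hood below 0.08 m/s), for 0.3 s.
2. the valve is lifted out of the nest in the fingers (height (world z) of valve above 0.05 m and contact force between valve and the fingers above 1 N), for 0.1 s.
At the end, for the whole second after the job is handed in: Fingers hold the valve still, carried by nothing else: port centre 65-105 mm before the lens, within 12 mm of its line of sight, valve axes within 0.17 rad of the camera's, port to lens, shank up. Hood at rest, bail within 22 mm of the hook seat, tilt < 0.35 rad, let go. Bystanders moved < 30 mm (all of step 1 and x of valve_port in the frame of camera between -0.105 and -0.065 m and y of valve_port in the frame of camera between -0.012 and 0.012 m and z of valve_port in the frame of camera between -0.012 and 0.012 m and angle between the x axis of valve and the x axis of camera, either way round below 0.17 rad and angle between the z axis of valve and the z axis of camera, either way round below 0.17 rad and x of valve in the frame of camera below -0.085 m and z of valve_shank in the frame of camera above 0.02 m and height (world z) of valve above 0.12 m and contact force between valve and the fingers above 2 N and linear speed of valve below 0.02 m/s and angular speed of valve below 0.15 rad/s and contact force between valve and camera_stand below 0.1 N and contact force between valve and hook_stand below 0.1 N and contact force between valve and hood below 0.1 N and distance of each of jar_small, tape_measure, pliers from where it was at the start of the episode below 0.03 m); the arm keeps its last pose, push and grip.
It fails at once if the camera or its stand is touched (over 2 N) (contact force between camera_stand and anything else above 2 N).
It fails at once if a bystander (jar, tape measure, pliers) is moved by over 30 mm (distance of any of jar_small, tape_measure, pliers from where it was at the start of the episode above 0.03 m).
It fails at once if the hood is dropped on the bench (height (world z) of hood below 0.012 m).
It also fails if it takes over 48 s, if anything falls off the work surface, if the arm or the gripper's body presses on something with over 40 N, if the wrist force passes 120 N, or if a joint passes its speed limit or range.

## Robot

A 6-joint arm with a two-finger parallel gripper is mounted at the origin on a cart in front of the work surface, level with it; the furniture and walls round the work are solid. World frame = base frame: x ahead of the robot, y to its left, z up, the work surface at z = 0. Lengths are in m, angles in rad, forces in N, time in s.
With the tool pointing down it reaches from about 0.25 to 0.725 m from the base axis. Payload 9.7 kg.
Tool frame: the origin (TCP) lies at the very end of the fingers, on their centre line; the grasp point (between the pads) lies 19 mm behind it; z points along the fingers, y is the line along which they close (so a half turn about z gives the same grasp; the last joint's range is limited). The gripper opens to 85 mm and grips with 20 to 120 N. Pads are 22 mm wide; open, the fingers measure 114 mm over their backs; the gripper's body (76 mm by 85 mm) begins 54 mm behind the grasp point. The pads swing forward as they close: fully open they stand 13 mm farther back than shut.
Start: joints at [-1.285, 0.087, 0.176, 1.66, 0, 1.571], TCP at [0.155, -0.528, 0.231] pointing down, gripper open.
Joint ranges: [-3.13, 3.13], [-0.85, 1.81], [-1.15, 1.24], [-2.2, 2.28], [-1.44, 1.52], [-3.14, 3.14]. Speed limits (rad/s): [2.22, 2.22, 2.57, 3.14, 3.14, 3.14].

## Interface

Orientations are given as a rotation vector (axis times angle).
In Python, from rig import robot gives the robot as it stands.
- The arm moves only by the tool carry_out, never from a script. Its argument "motion" is a list of rows, each a list of 2 entries, a list of its own where there are three numbers: the shift along the tool's x, y, z in mm, then the turn, a rotation vector about the tool's x, y, z in degrees. A call has 1 to 12 rows; each row shifts and turns the commanded pose from where the row before left it, along the tool's axes as they then stand; what a row does not reach is not made up. A row lasts 1/8 s, in which the tool goes at most 62.5 mm and 10.7 degrees, less where a joint would pass 70% of its speed; a pose out of reach is approached as far as the arm can. A call with a gripper value outside its range is refused whole. "fingers" is the closure, from 0 (fully open) to 1 (shut), set as the call begins (left out, the last holds). The fingers move at their own pace and stop on an object; "grip_force" is the grip in N (left out, the last holds). Time passes only in rows, so rows that do not move let the fingers close. It gives the time, the measured TCP pose, the force, the opening and the grip force at its end, in the units of the state.
- robot.get_state(): the state, without advancing time (a new reading comes with each control period).
- robot.get_image(name): name is "side" or "top"; returns a dict with "img" (384x512x3 uint8, red, green, blue), "fx", "fy", "cx", "cy" (pixels), "k1" (the pictures are not rectified: a ray, as slopes to the right and down, at radius r is drawn at 1 + k1 r^2 times it, then the intrinsics apply), "R" (3x3) and "t" (3): a world point X has camera coordinates R X + t. Camera axes: x right, y down, z forward; pixel columns grow to the right and rows downward; lengths in m; the calibration is good to about 2 mm. A picture is of the moment at which its call begins. There is no depth.
- robot.sign_off(): hands the job in; it is judged then, once.
The state is a dict: "clock": time; "joint_pos": joint angles; "qvel": joint speeds; "effort": joint torques, N m; "eef_pos": TCP position; "orientation": TCP orientation; "wrist_force": force on the tool from outside, world axes, zero at the start; "moment": the same for the moment, N m; "grip_width": finger opening in m; "gripper_force": force on a finger pad.
Only numpy, scipy, OpenCV 4.12 (cv2) and the standard library are available. Lean on these libraries where they do the work, as an engineer would, in place of code of your own. Each camera call takes 0.05 s, during which the arm holds its last target. There are 200 camera calls.

## Working session

There is one attempt and no reset: what is moved stays moved. The work goes in short steps, Python scripts to look and compute and a tool call to move; the robot and the scene stay as the last step left them, time stands still between calls to the robot, and variables do not carry over. Pictures are saved under pics/ and viewed, at most 11 in all, crops included, and the job is handed in when it is done.

Besides the shell and the picture viewer there is one more tool, called after ">>>" in YAML: its name, and indented under it one key for each argument. carry_out: Moves the arm, as the interface text tells. Its arguments: {"type":"object","properties":{"motion":{"type":"array","items":{"type":"array"}},"fingers":{"type":"number"},"grip_force":{"type":"number"}},"required":["motion"]}

```bash
mkdir -p pics; ls
python3 - <<'E'
from rig import robot
import cv2
for n in ("side","top"):
    d=robot.get_image(n); cv2.imwrite(f"pics/{n}0.png",d["img"][:,:,::-1])
    print(n,{k:(v.tolist() if hasattr(v,'tolist') else v) for k,v in d.items() if k!="img"})
print(robot.get_state())
E
```

```text
pics
side {'fx': 416.02807962959906, 'fy': 416.02807962959906, 'cx': 254.14090928400404, 'cy': 187.9583771854374, 'k1': -0.04314583766827028, 'R': [[-0.8131661481392846, -0.5820299965825074, -0.0013778963987304783], [-0.27270581635249375, 0.38309225359713006, -0.8825371736994382], [0.5141909696288329, -0.7172735937646381, -0.470240617599248]], 't': [0.4171160339012818, 0.26891297082686266, 1.0600009880959405]}
top {'fx': 425.526990091053, 'fy': 425.526990091053, 'cx': 250.44403003753635, 'cy': 187.85580968355328, 'k1': -0.022371181537954848, 'R': [[0.04303212316679851, -0.9990547793281132, -0.006146891687114232], [-0.9789295913375912, -0.040934406258960526, -0.20005306692936123], [0.19961235327347512, 0.014626082383263269, -0.9797657812634321]], 't': [-0.013687111671582163, 0.5659913949365187, 1.1347499357041988]}
{'clock': 0.1, 'joint_pos': array([-1.28499714e+00,  8.73839469e-02,  1.75171918e-01,  1.65980483e+00,
       -3.01037295e-05,  1.57080561e+00]), 'qvel': array([-0.00013253, -0.00233826,  0.002439  , -0.00196674,  0.00083497,
       -0.00137862]), 'effort': array([ 6.23115784e-05, -5.21560907e+01,  4.65654552e+01,  1.60969910e-02,
       -2.45905125e-05,  6.71280674e-06]), 'eef_pos': array([ 0.1549871 , -0.52747805,  0.23064431]), 'orientation': array([-3.10838160e+00, -4.47220149e-01,  3.19727175e-04]), 'wrist_force': array([0.59206796, 0.10234436, 0.26448071]), 'moment': array([-0.05120748,  0.02779227,  0.00156524]), 'gripper_force': 0.0, 'grip_width': 0.0852173035239895}
```

View pics/side0.png

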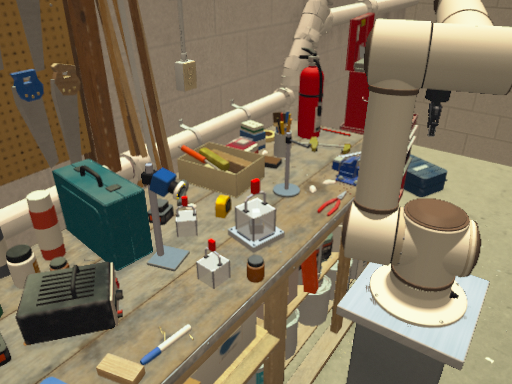

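View pics/top0.png

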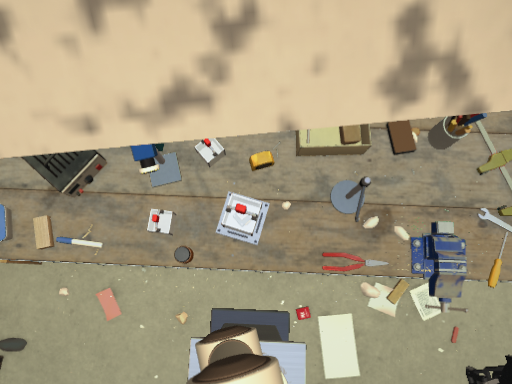

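The side view shows hoods at (255,215, largest, on the aluminium nest), (187,220) and (213,265). The hook stand is at (287,170), the camera stand at (160,215), the jar at (256,268), the tape at (222,205) and the pliers at (332,203). Only the hood on the nest, at (255,215) in side and (242,212) in top, fits the description: it is the largest and sits on the plate. I'll confirm that in an enlarged crop.

Run:
```python
import cv2,numpy as np
s=cv2.imread("pics/side0.png");t=cv2.imread("pics/top0.png")
f=lambda im,x,y,w,h,W,H:cv2.resize(im[y:y+h,x:x+w],(W,H),interpolation=cv2.INTER_CUBIC)
# side x140-340,y120-270 (x4=800x... ) ; top
a=f(s,215,170,80,80,400,400); b=f(s,130,155,80,120,267,400)
a=np.hstack([f(s,215,170,80,80,400,400),f(s,265,125,60,75,400,500)[:400]])
b=np.hstack([f(t,210,185,66,66,200,200),f(t,320,165,66,66,200,200),f(t,125,130,66,66,200,200),f(s,140,160,60,60,200,200)])
cv2.imwrite("pics/crop1.png",np.vstack([a,b]))
```

```text
(no output)
```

View pics/crop1.png

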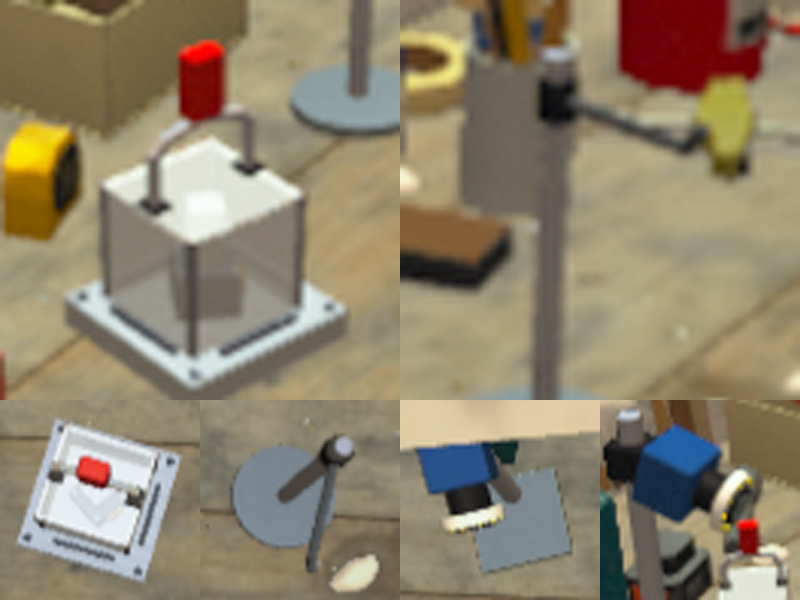

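The crop confirms the largest hood on the nest plate, with the valve visible inside it. Next I compute the poses from the clicked pixels.

```bash
cat > h.py <<'E'
import numpy as np,cv2,pickle,os
from scipy.spatial.transform import Rotation as Ro
if not os.path.exists('cal.pkl'):
    from rig import robot
    pickle.dump({n:{k:v for k,v in robot.get_image(n).items() if k!='img'} for n in('side','top')},open('cal.pkl','wb'))
C=pickle.load(open('cal.pkl','rb'))
def K(d): return np.array([[d['fx'],0,d['cx']],[0,d['fy'],d['cy']],[0,0,1.]]),np.array([d['k1'],0,0,0,0.])
def proj(n,P):
    d=C[n];k,ds=K(d);return cv2.projectPoints(np.atleast_2d(P).astype(float),cv2.Rodrigues(np.array(d['R']))[0],np.array(d['t']),k,ds)[0][:,0]
def ray(n,uv):
    d=C[n];k,ds=K(d);R=np.array(d['R'])
    p=cv2.undistortPoints(np.array(uv,float).reshape(-1,1,2),k,ds)[:,0]
    return -R.T@np.array(d['t']),np.c_[p,np.ones(len(p))]@R
def onz(n,uv,z):
    o,r=ray(n,uv);return o+r*((z-o[2])/r[:,2])[:,None]
def tri(a,b):
    (o1,r1),(o2,r2)=ray('top',[a]),ray('side',[b]);r1,r2=r1[0],r2[0]
    s=np.linalg.lstsq(np.c_[r1,-r2],o2-o1,rcond=None)[0];p,q=o1+s[0]*r1,o2+s[1]*r2
    return (p+q)/2,np.linalg.norm(p-q)
E
python3 - <<'E'
from h import *
np.set_printoptions(precision=4,suppress=True)
ct=lambda x,y,ox,oy:(ox+x/3.03,oy+y/3.03)
n=onz('top',[ct(*p,210,185) for p in[(57,18),(183,57),(147,180),(18,145)]],.02)
print('nest',n,n.mean(0),[np.linalg.norm(n[i]-n[i-1]) for i in range(4)])
e=n-np.roll(n,1,0);print(np.degrees(np.arctan2(e[:,1],e[:,0]))%90)
print('grip top',onz('top',[ct(93,68,210,185)],.195), tri(ct(93,68,210,185),(255.2,180)))
pt=ct(137,50,320,165);print('post top',onz('top',[pt],.23),tri(pt,(265+555*.15,125+52*.15)))
print('foot',onz('top',[ct(80,96,320,165)],.008))
tp=ct(112,167,320,165);print('tip',onz('top',[tp],.218),tri(tp,(265+690*.15,125+143*.15)))
f=onz('top',[ct(*p,125,130) for p in[(155,68),(172,152),(85,173)]],.01);print('cfoot',f,[np.linalg.norm(f[i]-f[i-1]) for i in range(3)],(f[0]+f[2])/2)
L=onz('top',[ct(75,122,125,130)],.23);print('lens~',L, tri(ct(75,122,125,130),(182,190)))
E
```

```text
nest [[ 0.5619  0.0729  0.02  ]
 [ 0.5294 -0.0483  0.02  ]
 [ 0.4123 -0.0188  0.02  ]
 [ 0.4396  0.1029  0.02  ]] [0.4858 0.0272 0.02  ] [np.float64(0.125944429016166), np.float64(0.1254817915594838), np.float64(0.1207376965559621), np.float64(0.12473787473408054)]
[76.214  74.9537 75.864  77.339 ]
grip top [[0.4881 0.03   0.195 ]] (array([0.488 , 0.0299, 0.1929]), np.float64(0.0008785037639714427))
post top [[ 0.5578 -0.2661  0.23  ]] (array([ 0.4536, -0.2841,  0.2719]), np.float64(0.19596059241267255))
foot [[ 0.5616 -0.2687  0.008 ]]
tip [[ 0.4656 -0.2486  0.218 ]] (array([ 0.3722, -0.2705,  0.2413]), np.float64(0.18844605871698378))
cfoot [[0.6737 0.2361 0.01  ]
 [0.5902 0.2131 0.01  ]
 [0.566  0.2955 0.01  ]] [np.float64(0.12297444069300002), np.float64(0.08660311453578008), np.float64(0.08596585090573612)] [0.6199 0.2658 0.01  ]
lens~ [[0.564  0.2524 0.23  ]] (array([0.5616, 0.2502, 0.2344]), np.float64(0.003284575273945244))
```

Run:
```python
from h import *
np.set_printoptions(precision=4,suppress=True)
ct=lambda x,y,ox,oy:(ox+x/3.03,oy+y/3.03)
print('post',tri(ct(137,50,320,165),(288.3,132.8)),'tip',tri(ct(112,167,320,165),(308.5,146.5)))
im={'side':cv2.imread('pics/side0.png'),'top':cv2.imread('pics/top0.png')}
S=8
def crop(n,x,y,w,h,curves):
    c=cv2.resize(im[n][y:y+h,x:x+w],None,fx=S,fy=S,interpolation=cv2.INTER_CUBIC)
    for P,col in curves:
        q=((proj(n,P)-[x,y]+.5)*S).round().astype(int)
        cv2.polylines(c,[q.reshape(-1,1,2)],False,col,1)
    return c
th=np.linspace(0,2*np.pi,50);yaw=np.radians(15.7)
Rc=Ro.from_euler('zy',[yaw,np.radians(20)]).as_matrix()
print(Rc)
# x up-back: check sign -> want x.z>0
Rc=Ro.from_euler('zy',[yaw,-np.radians(20)]).as_matrix()
def cam(L,f):
    ring=lambda r,b:L+np.c_[b+0*th,r*np.cos(th),r*np.sin(th)]@Rc.T
    sq=np.array([[-1,-1],[1,-1],[1,1],[-1,1],[-1,-1]])*.045
    ry=Rc[:,1];rx=np.array([np.cos(yaw),np.sin(yaw),0])
    F=f+sq[:,:1]*rx+sq[:,1:]*ry
    return [(ring(.025,0),(0,0,255)),(ring(.017,0),(0,255,0)),(F,(255,0,255)),(np.array([L,L-.085*Rc[:,0]]),(255,255,0))]
c=cam(np.array([.575,.253,.23]),np.array([.620,.266,.01]))
st=np.array([.559,-.267,0]);ys=np.radians(-10.8);rx=np.array([np.cos(ys),np.sin(ys),0]);z=np.array([0,0,1])
h=[(np.array([st+z*.0,st+z*.23]),(0,0,255)),(np.array([st+z*.205,st+z*.205-.092*rx,st+z*.217-.1*rx]),(0,255,0)),(st+.05*np.c_[np.cos(th),np.sin(th),0*th],(255,0,255))]
r1=np.hstack([crop('side',145,160,50,34,c),crop('top',130,135,50,34,c)])
r2=np.hstack([crop('side',275,125,50,34,h),crop('top',330,176,50,34,h)])
cv2.imwrite('pics/ov1.png',np.vstack([r1,r2]))
```

```text
post (array([ 0.5577, -0.2654,  0.2319]), np.float64(0.0007309913766128603)) tip (array([ 0.4681, -0.2505,  0.2076]), np.float64(0.002267897638466316))
[[ 0.9046 -0.2543  0.342 ]
 [ 0.2706  0.9627  0.    ]
 [-0.3293  0.0926  0.9397]]
```

View pics/ov1.png

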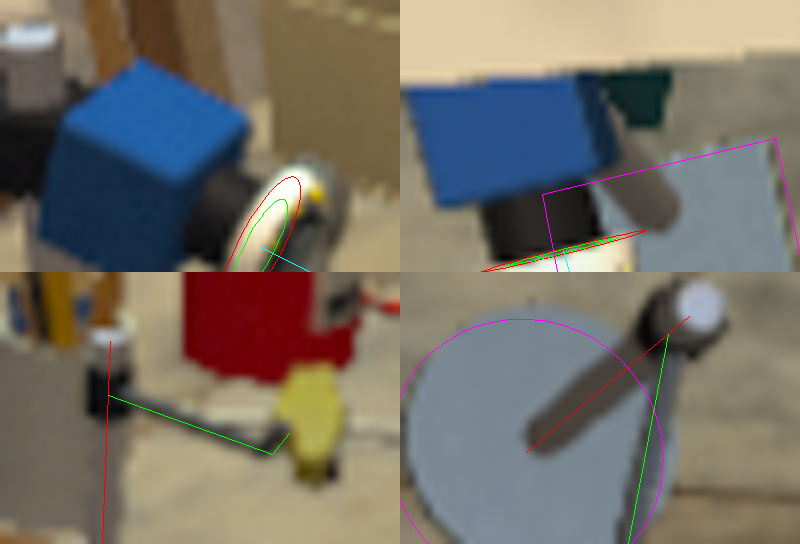

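The overlay shows the stand needs to move about +3 mm in x and -3 mm in y. The lens is about 10 mm further towards -x. I update both and check again.

Run:
```python
from h import *
im={'side':cv2.imread('pics/side0.png'),'top':cv2.imread('pics/top0.png')}
S=10
def crop(n,x,y,w,h,curves):
    c=cv2.resize(im[n][y:y+h,x:x+w],None,fx=S,fy=S,interpolation=cv2.INTER_CUBIC)
    for P,col in curves:
        q=((proj(n,P)-[x,y]+.5)*S).round().astype(int)
        cv2.polylines(c,[q.reshape(-1,1,2)],False,col,1)
    return c
th=np.linspace(0,2*np.pi,50);yaw=np.radians(14.5)
Rc=Ro.from_euler('zy',[yaw,-np.radians(20)]).as_matrix()
L=np.array([.565,.251,.23]);f=L+.057*np.array([np.cos(yaw),np.sin(yaw),0]);f[2]=.01
ring=lambda r,b:L+np.c_[b+0*th,r*np.cos(th),r*np.sin(th)]@Rc.T
sq=np.array([[-1,-1],[1,-1],[1,1],[-1,1],[-1,-1]])*.045
rx=np.array([np.cos(yaw),np.sin(yaw),0])
F=f+sq[:,:1]*rx+sq[:,1:]*Rc[:,1]
c=[(ring(.025,0),(0,0,255)),(ring(.017,0),(0,255,0)),(F,(255,0,255))]
cv2.imwrite('pics/ov2.png',np.hstack([crop('side',165,168,34,40,c),crop('top',140,150,46,40,c)]))
```

```text
(no output)
```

View pics/ov2.png

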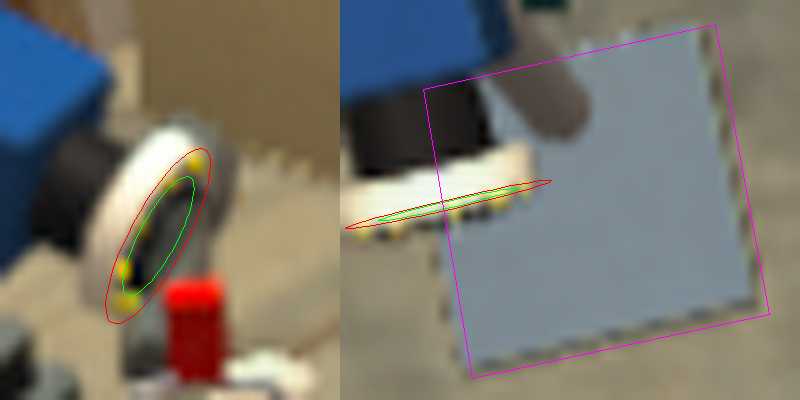

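Both fits are close. Measured poses:
- Lens: about (0.563, 0.2535, 0.230), yaw 15°.
- Stand: about (0.562, -0.270), yaw -10.7°.
- Hood: (0.487, 0.028), yaw -14.5°.

I'll write a row planner that works in the tool frame, and start with a small move to learn the sign of joint 6.

Add to h.py:
```python
def down(xang): # tool down, tool x at angle (deg)
    a=np.radians(xang);x=np.array([np.cos(a),np.sin(a),0]);z=np.array([0,0,-1.]);return np.c_[x,np.cross(z,x),z]
def plan(p,R,pt,Rt,n):
    """n rows from pose (p,R) to (pt,Rt), rounded, simulated"""
    p=np.array(p,float);p0=p.copy();R0=R;w=Ro.from_matrix(R0.T@Rt).as_rotvec();rows=[]
    for i in range(1,n+1):
        pi=p0+(np.array(pt)-p0)*i/n;Ri=R0@Ro.from_rotvec(w*i/n).as_matrix()
        s=np.round(R.T@(pi-p)*1000,0 if i<n else 1);t=np.round(np.degrees(Ro.from_matrix(R.T@Ri).as_rotvec()),0 if i<n else 1)
        rows.append([(s+0).tolist(),(t+0).tolist()]);p=p+R@s/1000;R=R@Ro.from_rotvec(np.radians(t)).as_matrix()
    print(str(rows).replace('.0,',',').replace('.0]',']').replace('-0,','0,').replace(' ',''));return p,R
def cur():
    from rig import robot
    s=robot.get_state();return s,np.array(s['eef_pos']),Ro.from_rotvec(s['orientation']).as_matrix()
L=np.array([.563,.2535,.23]);Rc=Ro.from_euler('zy',[15,-20],degrees=True).as_matrix()
```

```text
(no output)
```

>>> carry_out:
  motion:
    - [[0,0,-15],[0,0,-8]]
    - [[0,0,-10],[0,0,-8]]
  fingers: 0
  grip_force: 60

```text
clock: 0.45
eef_pos: [0.1551, -0.5277, 0.2566]
orientation: [-3.015, -0.883, 0.0]
wrist_force: [-0.3, -0.6, 0.4]
grip_width: 0.0855
gripper_force: 0.0
```

Run:
```python
from h import *
s,p,R=cur();print(s['clock'],s['joint_pos'],p,np.degrees(np.arctan2(R[1,0],R[0,0])))
for a in(165.5,-14.5):
    q=plan(p,R,[.487,.028,.255],down(a),16)
```

```text
0.45 [-1.28498084e+00  9.83963577e-02  2.37831441e-01  1.71031755e+00
 -2.26033988e-05  1.28697426e+00] [ 0.15505522 -0.52767047  0.25662235] 32.637827888537295
[[[36,-18,0],[0,0,-8]],[[39,-13,0],[0,0,-9]],[[39,-7,0],[0,0,-8]],[[41,-1,0],[0,0,-8]],[[40,5,1],[0,0,-9]],[[39,11,0],[0,0,-8]],[[37,16,0],[0,0,-8]],[[35,21,0],[0,0,-8]],[[31,26,0],[0,0,-9]],[[27,30,0],[0,0,-8]],[[22,34,0],[0,0,-8]],[[18,36,0],[0,0,-9]],[[11,39,0],[0,0,-8]],[[6,40,0],[0,0,-8]],[[0,40,1],[0,0,-9]],[[-5.6,40.4,-0.4],[0,0,-7.9]]]
[[[36,-18,0],[0,0,3]],[[35,-20,0],[0,0,3]],[[35,-22,0],[0,0,3]],[[32,-23,0],[0,0,3]],[[32,-25,1],[0,0,3]],[[30,-27,0],[0,0,3]],[[29,-29,0],[0,0,3]],[[28,-29,0],[0,0,3]],[[25,-32,0],[0,0,3]],[[24,-32,0],[0,0,2]],[[23,-34,0],[0,0,3]],[[21,-34,0],[0,0,3]],[[20,-36,0],[0,0,3]],[[17,-36,0],[0,0,3]],[[16,-38,1],[0,0,3]],[[13.1,-37.6,-0.4],[0,0,3.1]]]
```

Joint 6 follows the tool turn, so I take the 165.5° yaw.

>>> carry_out:
  motion:
    - [[36,-18,0],[0,0,-8]]
    - [[39,-13,0],[0,0,-9]]
    - [[39,-7,0],[0,0,-8]]
    - [[41,-1,0],[0,0,-8]]
    - [[40,5,1],[0,0,-9]]
    - [[39,11,0],[0,0,-8]]
    - [[37,16,0],[0,0,-8]]
    - [[35,21,0],[0,0,-8]]
    - [[31,26,0],[0,0,-9]]
    - [[27,30,0],[0,0,-8]]
    - [[22,34,0],[0,0,-8]]
    - [[18,36,0],[0,0,-9]]

```text
clock: 1.95
eef_pos: [0.406, -0.1105, 0.2552]
orientation: [1.261, 2.877, -0.0]
wrist_force: [0.1, 0.7, -0.6]
grip_width: 0.0855
gripper_force: 0.0
```

>>> carry_out:
  motion:
    - [[11,39,0],[0,0,-8]]
    - [[6,40,0],[0,0,-8]]
    - [[0,40,1],[0,0,-9]]
    - [[-6,40,0],[0,0,-8]]
    - [[0,0,0],[0,0,0]]

```text
clock: 2.58
eef_pos: [0.4904, 0.0278, 0.2534]
orientation: [-0.393, -3.116, -0.0]
wrist_force: [-1.1, -1.0, 0.1]
grip_width: 0.0851
gripper_force: 0.0
```

Run:
```python
from h import *
s,p,R=cur();print(s['clock'],s['joint_pos'],p,np.degrees(np.arctan2(R[1,0],R[0,0])))
q=plan(p,R,[.487,.028,.161],down(165.5),4)
from rig import robot
S=4
o=[]
for n,P in(('side',[.487,.028,.12]),('top',[.487,.028,.12])):
    im=robot.get_image(n)['img'][:,:,::-1];u,v=proj(n,P)[0].astype(int)
    o.append(cv2.resize(im[v-60:v+60,u-45:u+45],None,fx=4,fy=4,interpolation=cv2.INTER_CUBIC))
cv2.imwrite('pics/g1.png',np.hstack(o))
```

```text
2.575 [ 5.65334546e-02 -4.28963126e-02  8.70650563e-02  1.70199781e+00
  2.36826952e-04  3.07474605e-01] [0.49041036 0.02782177 0.25344377] 165.62211741127294
[[[1,0,23],[0,0,0]],[[1,0,23],[0,0,0]],[[0,0,23],[0,0,0]],[[1.2,-0.7,23.4],[0,-0.1,0.1]]]
```

View pics/g1.png

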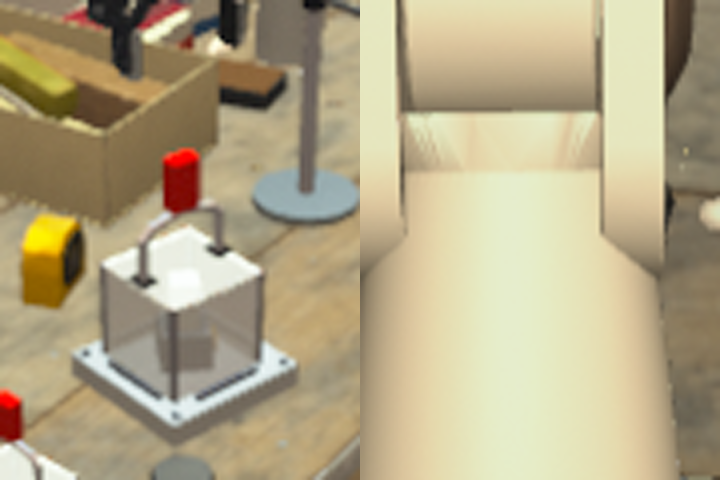

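Side view: the fingers at (125,45) and (232,25) straddle the grip at (182,155). The top view is blocked by the arm. I descend and close.

>>> carry_out:
  motion:
    - [[1,0,25],[0,0,0]]
    - [[1,0,25],[0,0,0]]
    - [[1,0,25],[0,0,0]]
    - [[0,0,16],[0,0,0]]
    - [[0,0,0],[0,0,0]]

```text
clock: 3.3
eef_pos: [0.4862, 0.0261, 0.1627]
orientation: [-0.402, -3.115, 0.0]
wrist_force: [-0.1, 0.0, -0.2]
grip_width: 0.0855
gripper_force: 0.0
```

>>> carry_out:
  motion:
    - [[0,0,0],[0,0,0]]
    - [[0,0,0],[0,0,0]]
    - [[0,0,0],[0,0,0]]
    - [[0,0,0],[0,0,0]]
    - [[0,0,0],[0,0,0]]
    - [[0,0,0],[0,0,0]]
    - [[0,0,0],[0,0,0]]
    - [[0,0,0],[0,0,0]]
  fingers: 1
  grip_force: 60

```text
clock: 4.3
eef_pos: [0.487, 0.0268, 0.1635]
orientation: [0.4, 3.116, 0.0]
wrist_force: [0.4, 0.8, 3.0]
grip_width: 0.025
gripper_force: 63.0
```

Gripped, 25 mm across the 26 mm side. I lift straight up by 90 mm.

>>> carry_out:
  motion:
    - [[0,0,-10],[0,0,0]]
    - [[0,0,-16],[0,0,0]]
    - [[0,0,-16],[0,0,0]]
    - [[0,0,-16],[0,0,0]]
    - [[0,0,-16],[0,0,0]]
    - [[0,0,-16],[0,0,0]]
    - [[0,0,0],[0,0,0]]
    - [[0,0,0],[0,0,0]]

```text
clock: 5.3
eef_pos: [0.4868, 0.0267, 0.2529]
orientation: [-0.4, -3.116, 0.0]
wrist_force: [-0.3, -1.1, -1.2]
grip_width: 0.0255
gripper_force: 62.5
```

Run:
```python
from h import *
s,p,R=cur();print(s['clock'],s['wrist_force'],p,s['grip_width'])
a=np.radians(-10.7);rx=np.array([np.cos(a),np.sin(a),0]);st=np.array([.562,-.270,0])
seat=st-.078*rx+[0,0,.209];print('seat',seat)
pre=seat-.06*rx;pre[2]=.254
p,R=plan(p,R,pre,down(169.3),10)
t=seat.copy();t[2]=.254;plan(p,R,t,down(169.3),4)
from rig import robot
o=[]
for n,P in(('side',[.487,.028,.16]),('top',[.487,.028,.03])):
    im=robot.get_image(n)['img'][:,:,::-1];u,v=proj(n,P)[0].astype(int)
    o.append(cv2.resize(im[v-60:v+60,u-45:u+45],None,fx=4,fy=4,interpolation=cv2.INTER_CUBIC))
cv2.imwrite('pics/g2.png',np.hstack(o))
```

```text
5.3 [-0.31063969 -1.07258858 -1.19302242] [0.48677808 0.02669118 0.2528741 ] 0.02547525752562574
seat [ 0.4853562 -0.255518   0.209    ]
[[[-1,-28,0],[0,0,0]],[[-1,-28,0],[0,0,-1]],[[-1,-27,0],[0,0,0]],[[0,-28,0],[0,0,-1]],[[0,-28,-1],[0,0,0]],[[0,-28,0],[0,0,0]],[[0,-27,0],[0,0,-1]],[[0,-28,0],[0,0,0]],[[1,-28,0],[0,0,-1]],[[0.7,-27.7,-0.1],[0,0,0.1]]]
[[[-15,0,0],[0,0,0]],[[-15,0,0],[0,0,0]],[[-15,0,0],[0,0,0]],[[-15,0.1,0],[0,0,0]]]
```

View pics/g2.png

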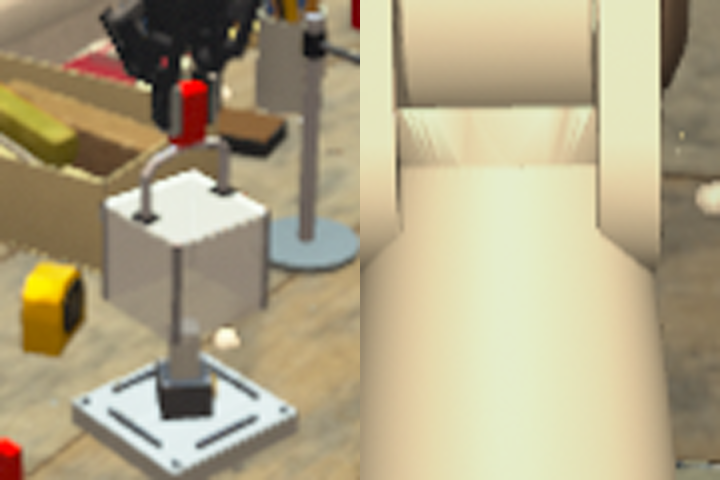

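The hood is clear of the valve, which stands at (187,370) with the brass port at the right edge (217,345) of its block. I carry the hood to the front of the hook.

>>> carry_out:
  motion:
    - [[-1,-15,0],[0,0,0]]
    - [[-1,-28,0],[0,0,-1]]
    - [[-1,-28,0],[0,0,0]]
    - [[0,-28,1],[0,0,-1]]
    - [[0,-28,1],[0,0,0]]
    - [[0,-28,1],[0,0,-1]]
    - [[0,-28,1],[0,0,0]]
    - [[0,-28,0],[0,0,-1]]
    - [[1,-28,0],[0,0,0]]
    - [[1,-25,0],[0,0,0]]
    - [[1,-14,0],[0,0,0]]
    - [[0,0,0],[0,0,0]]

```text
clock: 6.9
eef_pos: [0.4263, -0.2455, 0.2491]
orientation: [-0.293, -3.127, -0.0]
wrist_force: [0.1, 0.3, -1.1]
grip_width: 0.0252
gripper_force: 62.3
```

Run:
```python
from h import *
s,p,R=cur();print(s['clock'],s['wrist_force'],p,s['grip_width'],np.degrees(np.arctan2(R[1,0],R[0,0])),s['joint_pos'])
t=np.array([.4854,-.2555,.249])
plan(p,R,t,down(169.3),5)
from rig import robot
o=[]
for n,P in(('side',[.44,-.25,.2]),('top',[.47,-.25,.2])):
    im=robot.get_image(n)['img'][:,:,::-1];u,v=proj(n,P)[0].astype(int)
    o.append(cv2.resize(im[v-60:v+60,u-40:u+40],None,fx=5,fy=5,interpolation=cv2.INTER_CUBIC))
cv2.imwrite('pics/g3.png',np.hstack(o))
```

```text
6.9 [ 0.13519802  0.29012496 -1.14981462] [ 0.42634495 -0.24553651  0.24910038] 0.02515830430877857 169.28409615778065 [-5.22544034e-01 -4.38660366e-02  7.76170453e-02  1.69271122e+00
  4.45454442e-05 -3.35516203e-01]
[[[-12,0,0],[0,0,0]],[[-12,0,0],[0,0,0]],[[-12,1,0],[0,0,0]],[[-12,0,0],[0,0,0]],[[-11.9,0.2,0.1],[0,0,0]]]
```

View pics/g3.png

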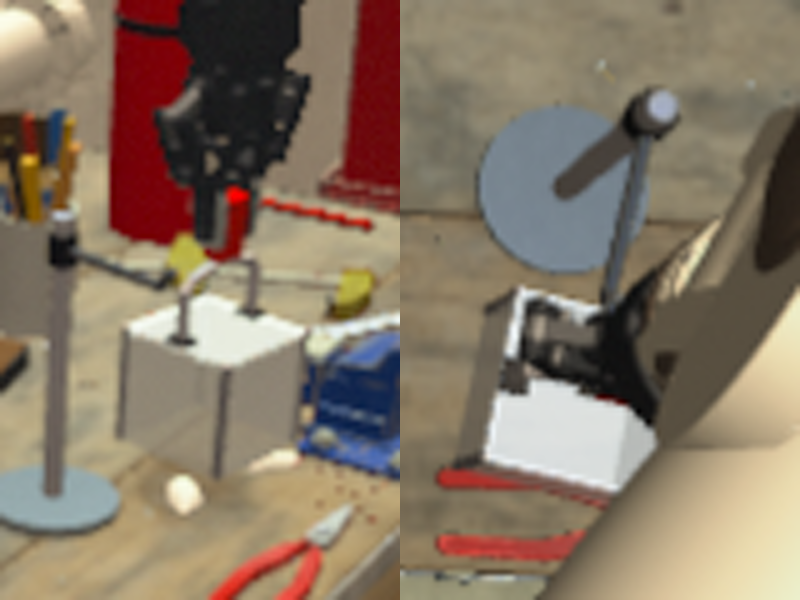

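Side view: the hook tip at (168,280) is just in front of the bail, whose legs are at (185,330) and (255,300). In the top view the hook points at the middle of the hood. I advance 60 mm and check forces.

>>> carry_out:
  motion:
    - [[-10,0,0],[0,0,0]]
    - [[-12,0,0],[0,0,0]]
    - [[-12,1,0],[0,0,0]]
    - [[-13,0,0],[0,0,0]]
    - [[-13,0,0],[0,0,0]]
    - [[0,0,0],[0,0,0]]

```text
clock: 7.75
eef_pos: [0.4868, -0.255, 0.2487]
orientation: [-0.29, -3.127, -0.001]
wrist_force: [-0.2, 0.6, -1.1]
grip_width: 0.0247
gripper_force: 62.4
```

>>> carry_out:
  motion:
    - [[0,0,8],[0,0,0]]
    - [[0,0,8],[0,0,0]]
    - [[0,0,5],[0,0,0]]
    - [[0,0,0],[0,0,0]]

```text
clock: 8.25
eef_pos: [0.4857, -0.2548, 0.2278]
orientation: [-0.291, -3.127, -0.0]
wrist_force: [0.1, 0.7, -0.8]
grip_width: 0.0255
gripper_force: 62.4
```

>>> carry_out:
  motion:
    - [[0,0,3],[0,0,0]]
    - [[0,0,0],[0,0,0]]

```text
clock: 8.5
eef_pos: [0.4861, -0.255, 0.2259]
orientation: [0.291, 3.127, -0.001]
wrist_force: [-0.8, -0.3, 3.1]
grip_width: 0.025
gripper_force: 63.1
```

Run:
```python
from h import *
from rig import robot
s,p,R=cur();print(s['clock'],s['wrist_force'],p)
o=[]
for n,P in(('side',[.48,-.25,.2]),('top',[.49,-.25,.2])):
    im=robot.get_image(n)['img'][:,:,::-1];u,v=proj(n,P)[0].astype(int)
    o.append(cv2.resize(im[v-50:v+50,u-33:u+33],None,fx=6,fy=6,interpolation=cv2.INTER_CUBIC))
cv2.imwrite('pics/g4.png',np.hstack(o))
```

```text
8.5 [-0.81603528 -0.25560234  3.13079737] [ 0.48606247 -0.25502892  0.22591205]
```

View pics/g4.png

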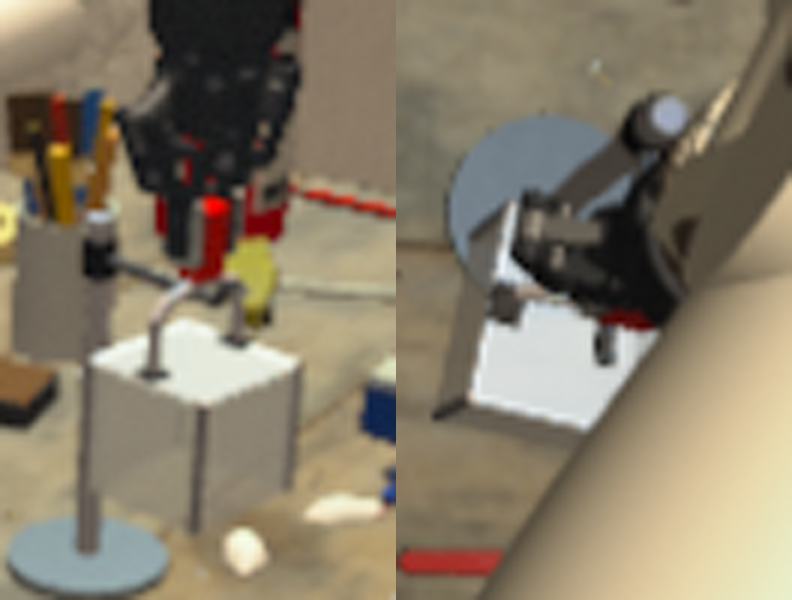

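The hook runs under the bail crown, and contact came at the expected height. I release and rise.

>>> carry_out:
  motion:
    - [[0,0,0],[0,0,0]]
    - [[0,0,0],[0,0,0]]
    - [[0,0,0],[0,0,0]]
    - [[0,0,0],[0,0,0]]
    - [[0,0,0],[0,0,0]]
    - [[0,0,0],[0,0,0]]
  fingers: 0

```text
clock: 9.35
eef_pos: [0.486, -0.255, 0.2252]
orientation: [-0.291, -3.128, -0.0]
wrist_force: [0.1, 0.7, 0.7]
grip_width: 0.0855
gripper_force: 0.0
```

>>> carry_out:
  motion:
    - [[0,0,-8],[0,0,0]]
    - [[0,0,-14],[0,0,0]]
    - [[0,0,-20],[0,0,0]]
    - [[0,0,-25],[0,0,0]]
    - [[0,0,-20],[0,0,0]]
    - [[0,0,0],[0,0,0]]

```text
clock: 10.1
eef_pos: [0.4865, -0.2552, 0.3145]
orientation: [0.291, 3.125, -0.002]
wrist_force: [0.5, 0.7, 0.4]
grip_width: 0.0853
gripper_force: 0.0
```

Run:
```python
from h import *
from rig import robot
s,p,R=cur();print(s['clock'],s['wrist_force'],p)
S=robot.get_image('side')['img'][:,:,::-1];T=robot.get_image('top')['img'][:,:,::-1]
cv2.imwrite('pics/side5.png',S);cv2.imwrite('pics/top5.png',T)
z=lambda im,x,y,w,h,k:cv2.resize(im[y:y+h,x:x+w],None,fx=k,fy=k,interpolation=cv2.INTER_CUBIC)
u,v=proj('side',[.486,.027,.05])[0].astype(int);u2,v2=proj('top',[.486,.027,.05])[0].astype(int);print(u,v,u2,v2)
a=np.hstack([z(S,u-20,v-20,40,40,10),z(T,u2-20,v2-20,40,40,10)])
b=np.hstack([z(S,260,120,100,50,4),z(T,320,160,100,50,4)])
cv2.imwrite('pics/g5.png',np.vstack([a,b]))
```

```text
10.1 [0.50937346 0.65004627 0.35542945] [ 0.48648849 -0.25523614  0.31447654]
256 221 243 216
```

View pics/g5.png

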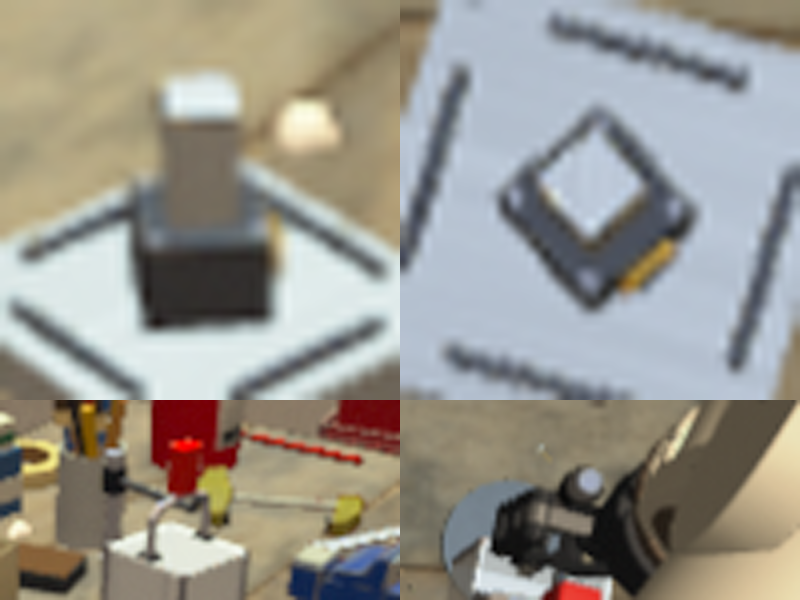

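The hood hangs on the hook. In the top crop the block corners are (598,105), (503,200), (592,310) and (692,212), with the brass port at (648,268), lower right. I compute the valve yaw, grasp and presentation.

Run:
```python
from h import *
np.set_printoptions(precision=4,suppress=True)
q=lambda x,y:((x-400)/10-.5+223,y/10-.5+196)
b=onz('top',[q(*p) for p in[(598,105),(503,200),(592,310),(692,212)]],.052)
s=onz('top',[q(*p) for p in[(600,135),(540,182),(590,243),(645,192)]],.092)
for n,c in(('block',b),('shank',s)):
    e=np.roll(c,-1,0)-c;print(n,c.mean(0),np.degrees(np.arctan2(e[:,1],e[:,0]))%90,np.linalg.norm(e,axis=1))
po=onz('top',[q(648,268)],.04)[0];d=po-b.mean(0);print('port dir',np.degrees(np.arctan2(d[1],d[0])),d)
e=np.load if 0 else None
print('target port',L-.085*Rc[:,0],'TCP',L+Rc@[-.109,0,.023])
st,p,R=cur();print(st['joint_pos'])
```

```text
block [0.486 0.03  0.052] [47.8851 41.5082 47.0461 43.5327] [0.0375 0.0394 0.0388 0.0399]
shank [0.4856 0.0297 0.092 ] [40.8764 41.7855 45.5443 40.5808] [0.0205 0.0213 0.0201 0.0197]
port dir -135.33820321592103 [-0.0151 -0.0149 -0.012 ]
target port [0.4858 0.2315 0.2019] TCP [0.4562 0.2253 0.2156]
[-0.4831  0.133   0.3865  1.8241  0.     -0.2977]
```

Run:
```python
from h import *
s,p,R=cur()
p,R=plan(p,R,[.486,.0292,.13],down(43.5),16)
```

```text
[[[3,17,11],[0,0,8]],[[6,17,12],[0,0,8]],[[8,16,11],[0,0,8]],[[10,15,12],[0,0,7]],[[12,13,11],[0,0,8]],[[13,11,11],[0,0,8]],[[16,10,12],[0,0,8]],[[16,7,11],[0,0,8]],[[17,5,11],[0,0,8]],[[17,3,12],[0,0,8]],[[18,0,11],[0,0,8]],[[18,-2,12],[0,0,7]],[[17,-5,11],[0,0,8]],[[16,-7,11],[0,0,8]],[[16,-9,12],[0,0,8]],[[13.6,-10.9,11.1],[0,0,7.9]]]
```

I keep the height for the first rows so the open fingers clear the hung hood's grip.

>>> carry_out:
  motion:
    - [[3,17,0],[0,0,8]]
    - [[6,17,0],[0,0,8]]
    - [[8,16,0],[0,0,8]]
    - [[10,15,0],[0,0,7]]
    - [[12,13,0],[0,0,8]]
    - [[13,11,0],[0,0,8]]
    - [[16,10,10],[0,0,8]]
    - [[16,7,20],[0,0,8]]
    - [[17,5,20],[0,0,8]]
    - [[17,3,20],[0,0,8]]
    - [[18,0,20],[0,0,8]]
    - [[18,-2,20],[0,0,7]]

```text
clock: 11.7
eef_pos: [0.4857, -0.041, 0.2006]
orientation: [-2.49, -1.915, 0.002]
wrist_force: [-0.3, -0.0, -0.2]
grip_width: 0.0854
gripper_force: 0.0
```

>>> carry_out:
  motion:
    - [[17,-5,20],[0,0,8]]
    - [[16,-7,20],[0,0,8]]
    - [[16,-9,20],[0,0,8]]
    - [[14,-11,14],[0,0,8]]
    - [[0,0,0],[0,0,0]]
    - [[0,0,0],[0,0,0]]

```text
clock: 12.45
eef_pos: [0.4859, 0.0294, 0.1284]
orientation: [2.917, 1.165, -0.0]
wrist_force: [0.1, 0.2, -0.1]
grip_width: 0.0856
gripper_force: 0.0
```

Run:
```python
from h import *
s,p,R=cur();print(s['clock'],p,np.degrees(np.arctan2(R[1,0],R[0,0])),s['joint_pos'])
p,R=plan(p,R,[.486,.0292,.0595],down(43.5),4)
```

```text
12.45 [0.48588098 0.0293694  0.12837971] 43.54176318522549 [ 6.04694768e-02 -7.81349338e-02 -1.88264667e-01  1.46081985e+00
 -1.66111776e-04  2.44211501e+00]
[[[0,0,17],[0,0,0]],[[0,0,17],[0,0,0]],[[0,0,18],[0,0,0]],[[0,0.2,16.9],[0,0,0]]]
```

>>> carry_out:
  motion:
    - [[0,0,17],[0,0,0]]
    - [[0,0,17],[0,0,0]]
    - [[0,0,18],[0,0,0]]
    - [[0,0,17],[0,0,0]]
    - [[0,0,0],[0,0,0]]

```text
clock: 13.08
eef_pos: [0.485, 0.0296, 0.0575]
orientation: [-2.918, -1.161, 0.004]
wrist_force: [-0.3, -0.5, 0.6]
grip_width: 0.0852
gripper_force: 0.0
```

>>> carry_out:
  motion:
    - [[0,0,0],[0,0,0]]
    - [[0,0,0],[0,0,0]]
    - [[0,0,0],[0,0,0]]
    - [[0,0,0],[0,0,0]]
    - [[0,0,0],[0,0,0]]
    - [[0,0,0],[0,0,0]]
    - [[0,0,0],[0,0,0]]
    - [[0,0,0],[0,0,0]]
  fingers: 1
  grip_force: 90

```text
clock: 14.08
eef_pos: [0.4863, 0.0298, 0.0598]
orientation: [2.919, 1.161, 0.001]
wrist_force: [-0.9, -0.1, 5.9]
grip_width: 0.0211
gripper_force: 88.5
```

>>> carry_out:
  motion:
    - [[0,0,-8],[0,0,0]]
    - [[0,0,-12],[0,0,0]]
    - [[0,0,-20],[0,0,0]]
    - [[0,0,-30],[0,0,0]]
    - [[0,0,-30],[0,0,0]]
    - [[0,0,-20],[0,0,0]]
    - [[0,0,0],[0,0,0]]

```text
clock: 14.95
eef_pos: [0.4867, 0.0297, 0.181]
orientation: [2.918, 1.161, 0.004]
wrist_force: [0.5, 0.1, -2.6]
grip_width: 0.0206
gripper_force: 88.3
```

Run:
```python
from h import *
s,p,R=cur();print(s['clock'],p,s['grip_width'],s['wrist_force'],np.degrees(np.arctan2(R[1,0],R[0,0])),s['joint_pos'])
Rt=Rc@np.diag([-1,1,-1.]);
pre=L+Rc@[-.169,0,.023]   # 60 mm further from the lens
p,R=plan(p,R,pre,Rt,18)
plan(p,R,L+Rc@[-.109,0,.023],Rt,4)
```

```text
14.95 [0.48672906 0.02973393 0.18103107] 0.020606602154750065 [ 0.46384565  0.13666212 -2.63397086] 43.37403987098719 [ 6.10147213e-02 -7.77880416e-02 -8.66524039e-02  1.55917719e+00
 -2.14777948e-06  2.44558943e+00]
[[[3,-11,-1],[-1,-1,-8]],[[5,-9,-1],[-2,-1,-9]],[[7,-9,-1],[-1,0,-8]],[[7,-8,-2],[-1,-1,-8]],[[9,-7,-2],[-2,-1,-9]],[[9,-6,-2],[-1,0,-8]],[[10,-4,-3],[-1,-1,-8]],[[11,-2,-2],[-2,-1,-8]],[[10,-1,-3],[-1,-1,-9]],[[11,1,-3],[-1,0,-8]],[[10,2,-3],[-2,-1,-8]],[[10,4,-3],[-1,-1,-9]],[[9,6,-3],[-1,0,-8]],[[9,6,-4],[-1,-1,-8]],[[7,8,-3],[-2,-1,-9]],[[6,9,-3],[-1,-1,-8]],[[4,10,-2],[-1,0,-8]],[[3.1,10.2,-3],[-1.7,-1.2,-8.6]]]
[[[-15,0,0],[0,0,0]],[[-15,0,0],[0,0,0]],[[-15,0,0],[0,0,0]],[[-15,0,0.1],[0,0.1,0]]]
```

Lifted, about 2.6 N. Before presenting, I check the height of the small hood nearest the target.

Run:
```python
from h import *
np.set_printoptions(precision=3,suppress=True)
for n in('side','top'):
    im=cv2.imread(f'pics/{n}0.png').astype(int);b,g,r=im[...,0],im[...,1],im[...,2]
    m=((r>150)&(g<60)&(b<60)).astype(np.uint8)
    k,l,s,c=cv2.connectedComponentsWithStats(m)
    print(n,[(c[i].round(1).tolist(),s[i][:5].tolist()) for i in range(1,k) if s[i][4]>12 and 130<c[i][0]<270])
print(tri((156,218),(212,245)),tri((208,141),(184,201)))
print('valve final',L+Rc@[-.109,0,-.016],'pre',L+Rc@[-.169,0,-.016])
```

```text
side [([191.8, 153.9], [181, 148, 22, 13, 32]), ([255.0, 180.4], [251, 179, 9, 4, 25]), ([211.1, 240.7], [208, 239, 7, 4, 18])]
top [([206.0, 141.2], [204, 139, 6, 6, 15]), ([240.0, 208.5], [236, 204, 10, 8, 22])]
(array([0.463, 0.256, 0.107]), np.float64(0.0014287857604563228)) (array([0.682, 0.132, 0.106]), np.float64(0.0009418105067371769))
valve final [0.47  0.225 0.179] pre [0.415 0.21  0.159]
```

The small hood tops out at about 0.12 m and the valve stays above 0.145 m, so it clears. I move to the pre-pose.

>>> carry_out:
  motion:
    - [[3,-11,-1],[-1,-1,-8]]
    - [[5,-9,-1],[-2,-1,-9]]
    - [[7,-9,-1],[-1,0,-8]]
    - [[7,-8,-2],[-1,-1,-8]]
    - [[9,-7,-2],[-2,-1,-9]]
    - [[9,-6,-2],[-1,0,-8]]
    - [[10,-4,-3],[-1,-1,-8]]
    - [[11,-2,-2],[-2,-1,-8]]
    - [[10,-1,-3],[-1,-1,-9]]
    - [[11,1,-3],[-1,0,-8]]
    - [[10,2,-3],[-2,-1,-8]]
    - [[10,4,-3],[-1,-1,-9]]

```text
clock: 16.45
eef_pos: [0.4287, 0.1494, 0.1878]
orientation: [0.875, 2.725, -0.054]
wrist_force: [-0.3, 0.3, -2.3]
grip_width: 0.0213
gripper_force: 88.3
```

>>> carry_out:
  motion:
    - [[9,6,-3],[-1,0,-8]]
    - [[9,6,-4],[-1,-1,-8]]
    - [[7,8,-3],[-2,-1,-9]]
    - [[6,9,-3],[-1,-1,-8]]
    - [[4,10,-2],[-1,0,-8]]
    - [[3,10,-3],[-2,-1,-9]]
    - [[0,0,0],[0,0,0]]

```text
clock: 17.32
eef_pos: [0.4006, 0.2094, 0.1934]
orientation: [-0.375, 2.777, -0.058]
wrist_force: [-0.3, -0.1, -2.2]
grip_width: 0.0207
gripper_force: 88.3
```

Run:
```python
from h import *
s,p,R=cur();print(s['clock'],p,s['grip_width'],s['wrist_force'],s['joint_pos'])
Rt=Rc@np.diag([-1,1,-1.]);
plan(p,R,L+Rc@[-.109,0,.0235],Rt,5)
```

```text
17.325 [0.40056024 0.20938769 0.1934175 ] 0.020713473609048724 [-0.31315553 -0.05277188 -2.165708  ] [ 0.59839956 -0.46350849 -0.40860601  1.33732536 -0.18576776  0.30279196]
[[[-12,0,-1],[0,0,0]],[[-13,0,0],[0,0,0]],[[-12,0,-1],[0,0,0]],[[-13,0,0],[0,0,0]],[[-11.9,-0.5,-0.7],[0.4,-0.3,0.3]]]
```

>>> carry_out:
  motion:
    - [[-12,0,-1],[0,0,0]]
    - [[-13,0,0],[0,0,0]]
    - [[-12,0,-1],[0,0,0]]
    - [[-13,0,0],[0,0,0]]
    - [[-11,0,-1],[0,0,0]]
    - [[0,0,0],[0,0,0]]
    - [[0,0,0],[0,0,0]]
    - [[0,0,0],[0,0,0]]

```text
clock: 18.32
eef_pos: [0.4552, 0.2256, 0.2169]
orientation: [-0.376, 2.776, -0.058]
wrist_force: [-0.1, 0.4, -2.2]
grip_width: 0.0211
gripper_force: 88.3
```

Run:
```python
from h import *
from rig import robot
np.set_printoptions(precision=4,suppress=True)
s,p,R=cur();print(s['clock'],Rc.T@(p-L),s['grip_width'],s['wrist_force'])
Rv=R@np.diag([-1,1,-1.]);o=p-.0395*Rv[:,2]
print('port in cam',Rc.T@(o+Rv@[.024,0,.016]-L),'angles',np.degrees(np.arccos(np.clip((Rv*Rc).sum(0),-1,1))))
im=robot.get_image('side')['img'][:,:,::-1]
S=10;x,y=165,165;c=cv2.resize(im[y:y+60,x:x+60],None,fx=S,fy=S,interpolation=cv2.INTER_CUBIC)
def dr(P,col):
    q=((proj('side',P)-[x,y]+.5)*S).round().astype(int);cv2.polylines(c,[q.reshape(-1,1,2)],True,col,1)
th=np.linspace(0,2*np.pi,40)
dr(L+np.c_[0*th,.025*np.cos(th),.025*np.sin(th)]@Rc.T,(0,0,255))
dr(o+np.array([[a,b,0] for a,b in((.02,.02),(.02,-.02),(-.02,-.02),(-.02,.02))])@Rv.T,(0,255,0))
dr(o+np.array([[a,b,.032] for a,b in((.02,.02),(.02,-.02),(-.02,-.02),(-.02,.02))])@Rv.T,(0,255,0))
dr(o+(np.c_[.024+0*th,.01*np.cos(th),.016+.01*np.sin(th)])@Rv.T,(255,0,255))
cv2.imwrite('pics/g6.png',c)
```

```text
18.325 [-0.1094  0.0005  0.0245] 0.021140761808039185 [-0.1233  0.3878 -2.166 ]
port in cam [-0.0855  0.0008  0.0009] angles [0.4752 0.5408 0.4882]
```

View pics/g6.png

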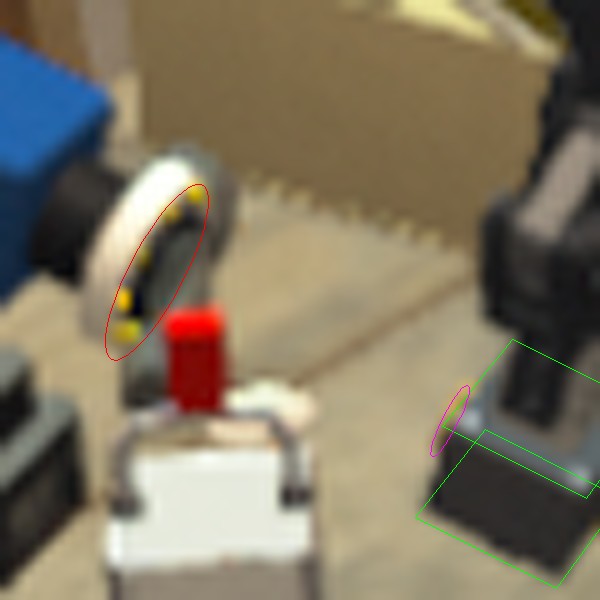

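The picture agrees with the model: the port at (450,420) faces the lens at (158,265), and the valve and lens offsets match to about 3 mm. By the model the port is 85.5 mm out and under 1 mm off the line of sight, with the axes within 0.6°. I hand it in.

```bash
python3 -c "
from rig import robot
print(robot.sign_off())"
```

```text
the job is handed in; nothing more can be done
None
```

I handed the job in at 18.3 s without seeing a verdict: the hood hangs released on the hook, and the arm holds the valve still with its port about 85 mm in front of the lens and centred to a few millimetres by my measurements.

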